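# Pack the dressing instruments into the keyed sterilising cassette

### The job

Pack the reusable steel instruments for the steriliser: lay the forceps, the scissors and the little steel pot each in its own holder on the cassette base, the scissors with their finger rings on the wide flat rest and their blades in the notch. Then put the cover on with its slotted projection over the key of the base, so that it sits fully down all round. The pen among them does not belong to the set: leave it where it lies.

Things in the scene. Friction and masses are not known exactly. Their poses are not given: they have to be found in the camera images.
- forceps_mid (a point): Steel thumb forceps lying flat, 126 mm long, 18 mm wide at the middle, 9 mm thick. The point is its centre, half-way up (4.5 mm above its underside); y runs along its length, x across (close the fingers along x), z up.
- scissors_mid (a point): Steel scissors lying flat and shut, 147 mm long, 7 mm thick. The point is the joint in the middle, 3 mm above the underside; a block 12 mm wide (x) and 26 mm long (y) there gives the grip (close the fingers along x). y points to the blade tips, 77 mm off; the two finger rings (together 63 mm wide) end 72 mm away on the -y side.
- gallipot_mid (a point): Small round steel pot (gallipot), open at the top, 36 mm high, 53 mm in diameter at the sides (55 mm at the rim, 43 mm at the foot). The point is on its axis, half-way up (18 mm above the underside), z up.
- cover_handle (a point): Steel cover, a box 244 (x) by 194 (y) by 52 mm high standing mouth down, 0.28-0.52 kg. Point: middle of its black handle bar, on the centre line, 84 mm above the lower edge; bar along y, 12x12 mm, 70 mm free between posts, 26 mm clear of the roof. Mid -x side: a 25 mm wide projection juts out 21 mm, its 19 mm slot takes the base's key. Seated, the point is 90 mm above the base's origin.
- cassette_base: Steel cassette base plate, fixed, 256 (x) by 206 (y) by 6 mm; origin: centre of its underside. Ribs 7.5 mm high inside the edge locate the cover with 4 mm play each side. The key, a lug 10 mm wide and 12 mm high, stands mid -x edge; the cover goes on with its x and y axes along the base's. The three holders stand on the plate side by side along x, 72 mm apart, in any order.
- forceps_holder: Blue silicone holder for the forceps, fixed on the base: two equal notched supports 84 mm apart along y; notch floors 33 mm wide, 12 mm above the holder's underside; prongs to 25 mm. Origin: mid-way between the supports, on the underside (the plate's top, 6 mm above the trolley). The forceps lie along y, their middle over the origin, underside 12 mm above it.
- scissors_holder: Blue silicone holder for the scissors, fixed on the base, both supports 12 mm high: at -y a flat rest 66 mm wide (56 mm from the origin) for the finger rings, at +y a notch with a 25 mm wide floor (40 mm from the origin) for the blades, prongs to 25 mm. Origin on the underside, 6 mm above the trolley. The scissors lie along y, joint over the origin, blades to +y, underside 12 mm above it.
- pot_holder: Blue silicone ring holder for the pot, fixed on the base: outer diameter 79 mm, inner 70 mm, 6 mm high, inner floor 1 mm above its underside. The origin is the centre of the ring on the underside (6 mm above the trolley).
- pen_mid (a point): A white pen with a black cap, 138 mm long, 9 mm thick, lying among the instruments. Stays. The point is its middle.
Things that resemble listed ones, but are neither listed nor needed, are in the scene too. What is shaped like the part that bears gallipot_mid but pink or red is not meant.

How it is judged (in metres and radians):
On the way:
1. the forceps, the scissors and the pot all lie seated in their own holders (horizontal distance between forceps_mid and forceps_holder below 0.015 m and angle between the y axis of forceps_mid and the y axis of forceps_holder, either way round below 0.15 rad and z of forceps_mid in the frame of forceps_holder between 0.013 and 0.02 m and angle between each of forceps_mid, gallipot_mid's own z axis and vertical below 0.08 rad and horizontal distance between scissors_mid and scissors_holder below 0.015 m and angle between the y axis of scissors_mid and the y axis of scissors_holder, either way round below 0.15 rad and z of scissors_mid in the frame of scissors_holder between 0.0115 and 0.0185 m and angle between scissors_mid's own z axis and vertical below 0.06 rad and horizontal distance between gallipot_mid and pot_holder below 0.015 m and z of gallipot_mid in the frame of pot_holder between 0.0165 and 0.0225 m), for 0.2 s.
At the end, for the whole second after the job is handed in: Forceps and scissors lie level in their own holders (15 mm, 8 degrees), scissor rings on the flat rest, blades in the notch; the pot stands on the floor of its ring (15 mm); the cover sits down on the base all round (3 mm), slot over the key, centred within 9 mm (all of step 1 and horizontal distance between cover_handle and cassette_base below 0.009 m and angle between the x axis of cover_handle and the x axis of cassette_base, either way round below 0.06 rad and z of cover_handle in the frame of cassette_base between 0.087 and 0.0935 m and angle between cover_handle's own z axis and vertical below 0.03 rad); the robot touches nothing.
It fails at once if the pen was moved more than 30 mm (distance of pen_mid from where it was at the start of the episode above 0.03 m).
It also fails if it takes over 96 s, if anything falls off the work surface, if the arm or the gripper's body presses on something with over 40 N, if the wrist force passes 120 N, or if a joint passes its speed limit or range.

### The arm

A 6-joint arm with a two-finger parallel gripper is mounted at the origin on a cart in front of the work surface, level with it; the furniture and walls round the work are solid. World frame = base frame: x ahead of the robot, y to its left, z up, the work surface at z = 0. Lengths are in m, angles in degrees, forces in N, time in s.
With the tool pointing down it reaches from about 0.25 to 0.725 m from the base axis. Payload 9.7 kg.
Tool frame: the origin (TCP) lies at the centre of the arm's flange, where the gripper is bolted on; the fingertips stand 173 mm ahead of it and the grasp point (between the pads) lies 155 mm ahead of it; z points along the fingers, y is the line along which they close (so a half turn about z gives the same grasp; the last joint's range is limited). The gripper opens to 85 mm and grips with 20 to 120 N. Pads are 22 mm wide; open, the fingers measure 114 mm over their backs; the gripper's body (76 mm by 85 mm) begins 54 mm behind the grasp point. The pads swing forward as they close: fully open they stand 13 mm farther back than shut.
Start: joints at [68.698, 4.979, 10.078, 95.1, 0, 90], TCP at [0.2, 0.512, 0.405] pointing down, gripper open.
Joint ranges: [-179.16, 179.16], [-48.56, 103.87], [-65.8, 70.77], [-126.05, 130.52], [-82.76, 87.17], [-180, 180]. Speed limits (degrees/s): [127.2, 127.2, 147.25, 180, 180, 180].

### API

Orientations are given as [roll, pitch, yaw] about the fixed x, y, z axes, in that order (R = Rz(yaw) Ry(pitch) Rx(roll)).
In Python, from workcell import monitor, camera, get_calibration, bot gives the robot as it stands.
- The arm moves only by the tool carry_out, never from a script. Its argument "targets" is text: rows parted by semicolons, each of 7 numbers parted by spaces: the shift along the tool's x, y, z in units of 0.04 m (1.0 is 0.04 m), then the turn, a rotation vector about the tool's x, y, z in units of 0.1 rad (1.0 is 0.1 rad), then the opening, from -1 (shut) to 1 (fully open), so that 0 is half open. A call has exactly 8 rows; each row shifts and turns the commanded pose from where the row before left it, along the tool's axes as they then stand; what a row does not reach is not made up. A row lasts 1/12 s, in which the tool goes at most 41.7 mm and 7.16 degrees, less where a joint would pass 70% of its speed; a pose out of reach is approached as far as the arm can. A call with a number of a shift or a turn outside -1 to 1 is refused whole. A call with a gripper value outside its range is refused whole. The fingers move at their own pace and stop on an object; "newtons" is the grip in N (left out, the last holds). Time passes only in rows, so rows that do not move let the fingers close, or fill a call up. It gives the time, the measured TCP pose, the force, the opening and the grip force at its end, in the units of the state.
- monitor.get_obs(): the state, without advancing time (a new reading comes with each control period).
- camera(name): name is "side" or "top"; returns the picture (420x560x3 uint8, red, green, blue); there is no depth.
- get_calibration(name): a dict with "fx", "fy", "cx", "cy" (pixels), "view" (4x4, takes a point from world to camera coordinates). Camera axes: x right, y down, z forward; pixel columns grow to the right and rows downward; lengths in m; the calibration is good to about 2 mm. A picture is of the moment at which its call begins. get_calibration takes no time and is no camera call.
- bot.job_done(): hands the job in; it is judged then, once.
The state is a dict: "time": time; "q": joint angles; "qd": joint speeds; "joint_efforts": joint torques, N m; "ee_pos": TCP position; "tcp_rot": TCP orientation; "wrist_force": force on the tool from outside, world axes, zero at the start; "torque": the same for the moment, N m; "opening": finger opening in m; "grasp_force": force on a finger pad.
Only numpy, scipy, OpenCV 4.12 (cv2) and the standard library are available. Lean on these libraries where they do the work, as an engineer would, in place of code of your own. Each camera call takes 0.05 s, during which the arm holds its last target. There are 200 camera calls.

## Working session

There is one attempt and no reset: what is moved stays moved. The work goes in short steps, Python scripts to look and compute and a tool call to move; the robot and the scene stay as the last step left them, time stands still between calls to the robot, and variables do not carry over. Pictures are saved under pics/ and viewed, at most 14 in all, crops included, and the job is handed in when it is done.

Besides the shell and the picture viewer there is one more tool, called after "Emit:" as name(argument=value, ...), one argument or row to a line, values as JSON. carry_out: Moves the arm, as the interface text tells. Shifts and turns lie within -1 to 1; 1 stands for 0.04 m of shift or 0.1 rad of turn. Its arguments: {"type":"object","properties":{"targets":{"type":"string"},"newtons":{"type":"number"}},"required":["targets"]}

```bash
mkdir -p pics; python3 - <<'E'
from workcell import monitor, camera, get_calibration, bot
import cv2
o=monitor.get_obs();print(o)
for n in("top","side"):
    cv2.imwrite(f"pics/{n}0.png",cv2.resize(camera(n)[:,:,::-1],(800,600),interpolation=cv2.INTER_CUBIC));print(get_calibration(n))
E
```

```text
{'time': 0.0, 'q': array([6.86963744e+01, 5.00901422e+00, 1.00334729e+01, 9.51010564e+01,
       4.89177753e-04, 9.00003651e+01]), 'qd': array([-0.00475214,  0.04693026,  0.11524696, -0.01376036,  0.09317474,
       -0.05724848]), 'joint_efforts': array([-1.08119370e-03, -5.20392358e+01,  4.64801788e+01,  1.65130338e-02,
       -5.64944025e-05,  2.75149034e-05]), 'ee_pos': array([0.19981341, 0.51240171, 0.40399416]), 'tcp_rot': array([-1.79923402e+02, -4.88689253e-04,  1.58696009e+02]), 'wrist_force': array([ 0.34970212, -0.9723193 , -0.03813587]), 'torque': array([0.02889202, 0.05406234, 0.03688147]), 'grasp_force': 0.0, 'opening': 0.08583959882409715}
{'fx': 544.7675015962625, 'fy': 544.7675015962625, 'cx': 283.8808471038911, 'cy': 218.5877015993204, 'view': array([[-0.00396815, -0.99998902,  0.00249323, -0.0327274 ],
       [-0.99210696,  0.00362437, -0.12534213,  0.50961902],
       [ 0.12533172, -0.00297093, -0.99211044,  1.1830136 ],
       [ 0.        ,  0.        ,  0.        ,  1.        ]])}
{'fx': 509.9885897476226, 'fy': 509.9885897476226, 'cx': 283.44473797790033, 'cy': 198.61981660161356, 'view': array([[ 0.94327668, -0.33183834,  0.01060289, -0.50622912],
       [-0.1858725 , -0.55428023, -0.81131057,  0.14435475],
       [ 0.27510093,  0.76331955, -0.58451924,  1.13645216],
       [ 0.        ,  0.        ,  0.        ,  1.        ]])}
```

View pics/top0.png

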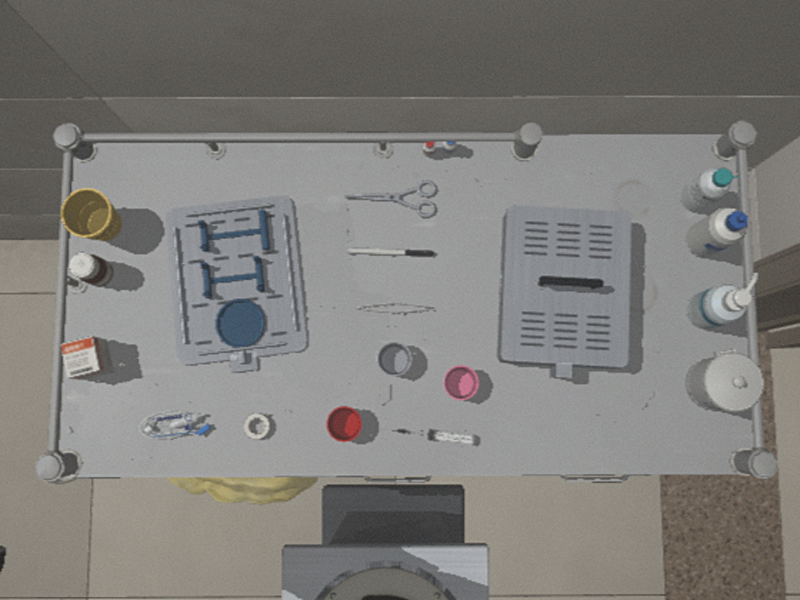

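View pics/side0.png

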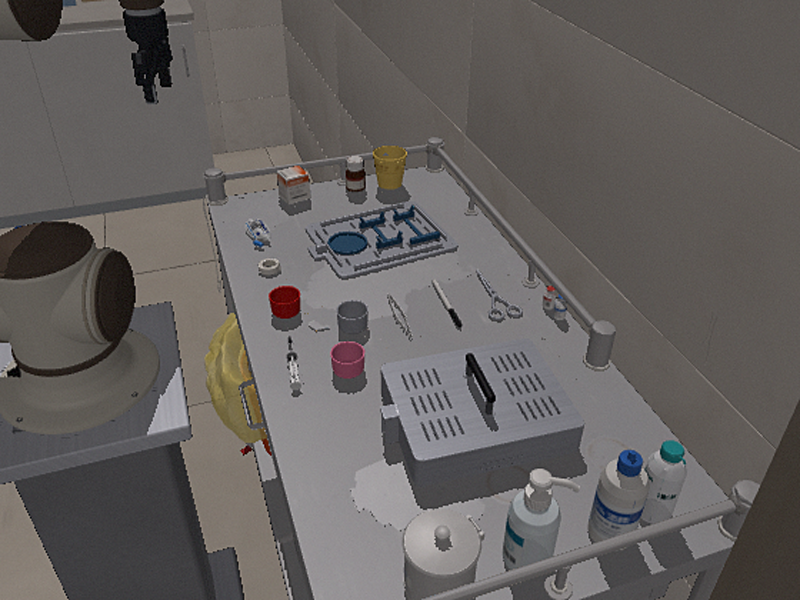

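Candidates (800 px picture): pots – grey steel (395,360), red (344,424), pink (461,382), yellow (90,214), and the steel-grey one is meant. Long things – scissors (397,197), pen (392,252, not to be moved), forceps (397,308), syringe (440,436). The base is at (238,280) with its key at (243,360). The cover is at (571,281) with its projection at (565,370). Next is one close crop.

```bash
python3 - <<'E'
from workcell import camera
import cv2,numpy as np
im=camera("top")[:,:,::-1]; np.save("top0.npy",im)
a=im[122:270,112:227];b=im[122:270,238:323]
cv2.imwrite("pics/crop1.png",cv2.resize(np.hstack([a,b]),None,fx=4,fy=4,interpolation=cv2.INTER_CUBIC))
E
```

```text
(no output)
```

View pics/crop1.png

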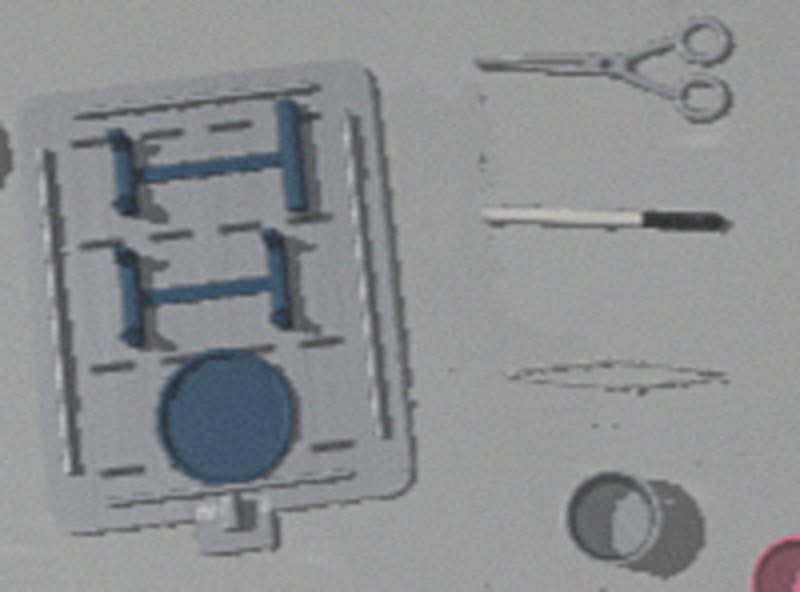

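The crop shows the scissors holder as the far one (flat rest at right, crop (292,155)), the forceps holder in the middle and the pot ring nearest, at (228,416). The scissors joint is at (608,64) with its tips to the left, the forceps are at (619,377) and the steel pot's rim at (613,518). The pen is at (605,218).

```bash
cat >h.py <<'E'
import numpy as np,cv2
from workcell import monitor,camera,get_calibration,bot
from scipy.optimize import least_squares
from scipy.spatial.transform import Rotation as Ro
def world(uv,z,n="top"):
    c=get_calibration(n);V=c["view"];R,t=V[:3,:3],V[:3,3]
    d=R.T@[(uv[0]-c["cx"])/c["fx"],(uv[1]-c["cy"])/c["fy"],1];o=-R.T@t
    return o+d*(z-o[2])/d[2]
def proj(p,n="top"):
    c=get_calibration(n);q=c["view"][:3,:3]@p+c["view"][:3,3]
    return np.array([c["fx"]*q[0]/q[2]+c["cx"],c["fy"]*q[1]/q[2]+c["cy"]])
def to(x,y,z,yaw):  # shift in tool units and yaw turn units (about tool z) to reach the pose
    o=monitor.get_obs();R=Ro.from_euler("xyz",o["tcp_rot"],degrees=True)
    T=Ro.from_euler("xyz",[180,0,yaw],degrees=True)
    print("t%.1f"%o["time"],"pos",o["ee_pos"].round(4),o["tcp_rot"].round(1),"open %.4f"%o["opening"],"F",o["wrist_force"].round(1))
    print("shift",(R.inv().apply(np.array([x,y,z])-o["ee_pos"])/.04).round(2),"turn",((R.inv()*T).as_rotvec()/.1).round(2))
E
python3 - <<'E'
from h import *
A=lambda x,y,z:world((112+x/4-.375,122+y/4-.375),z)
B=lambda x,y,z:world((238+(x-460)/4-.375,122+y/4-.375),z)
E=dict(t=[(60,92),(200,76),(330,63)],b=[(90,532),(180,522),(390,495)],l=[(25,170),(40,300),(58,470)],r=[(378,100),(393,270),(411,450)])
def f(p):
    c,s=np.cos(p[2]),np.sin(p[2]);r=[]
    for k,v in E.items():
        for q in v:
            d=A(*q,.006)[:2]-p[:2];l=np.array([c*d[0]+s*d[1],-s*d[0]+c*d[1]])
            r.append({"t":l[0]-.128,"b":l[0]+.128,"l":l[1]-.103,"r":l[1]+.103}[k])
    return r
s=least_squares(f,[.5,.3,0]);print("base",s.x,np.degrees(s.x[2]),"res mm",(s.fun*1e3).round(1))
x,y,a=s.x
for d in(-.072,0,.072):print("holder",d,(x+d*np.cos(a)).round(4),(y+d*np.sin(a)).round(4))
print("ring",A(228,416,.012),"flat rest",A(293,155,.018)); 
t,r,j=B(478,64,.004),B(705,70,.004),B(607,64,.004)
print("sc tip,rings,joint",t,r,j,"ang",np.degrees(np.arctan2(*(t-r)[[1,0]])),np.linalg.norm(t-j))
p,q=B(508,376,.0045),B(730,378,.0045);print("forc",(p+q)/2,np.linalg.norm(p-q),np.degrees(np.arctan2(*(p-q)[[1,0]])))
print("pot",B(613,518,.036),"pen",B(605,218,.0045))
h=lambda u,v,z:world((u*.7,v*.7),z)
print("handle",h(571,282,.09),h(541,281,.09),h(602,284,.09))
E
```

```text
base [0.56867302 0.23490176 0.11759242] 6.737549627756859 res mm [ 0.4  0.1 -1.3  0.3 -0.2  0.7  0.4 -1.7 -3.6  0.2  2.   2.7]
holder -0.072 0.4972 0.2265
holder 0 0.5687 0.2349
holder 0.072 0.6402 0.2433
ring [0.4969326  0.22613783 0.012     ] flat rest [0.64625701 0.19112717 0.018     ]
sc tip,rings,joint [0.70319042 0.06160664 0.004     ] [ 0.6991756  -0.07036226  0.004     ] [ 0.7029452  -0.01339537  0.004     ] ang 88.25745435812804 0.07500240647327254
forc [ 0.51927439 -0.01992872  0.0045    ] 0.12670821042679742 89.27080810182346
pot [ 0.4366965  -0.01670507  0.036     ] pen [ 0.61168135 -0.01208818  0.0045    ]
handle [ 0.54686941 -0.2819549   0.09      ] [ 0.54854265 -0.2371385   0.09      ] [ 0.54367799 -0.32820687  0.09      ]
```

Emit:
carry_out(
  targets="0 0 0 0 0 1 -0.2; 0 0 0 0 0 1 -0.2; 0 0 0 0 0 1 -0.2; 0 0 0 0 0 1 -0.2; 0 0 0 0 0 1 -0.2; 0 0 0 0 0 1 -0.2; 0 0 0 0 0 1 -0.2; 0 0 0 0 0 1 -0.2",
  newtons=40,
)

```text
time: 0.82
ee_pos: [0.1998, 0.5124, 0.4044]
tcp_rot: [-180.0, 0.0, 112.6]
wrist_force: [0.6, -0.3, -0.1]
opening: 0.0341
grasp_force: 0.0
```

Emit:
carry_out(
  targets="0 0 0 0 0 1 -0.2; 0 0 0 0 0 1 -0.2; 0 0 0 0 0 1 -0.2; 0 0 0 0 0 1 -0.2; 0 0 0 0 0 0.3 -0.2; -0.6 0.6 0 0 0 0 -0.2; -0.6 0.6 0 0 0 0 -0.2; -0.6 0.6 0 0 0 0 -0.2",
)

```text
time: 1.48
ee_pos: [0.2699, 0.4375, 0.4042]
tcp_rot: [-180.0, 0.0, 88.3]
wrist_force: [-0.4, 0.8, 0.2]
opening: 0.0345
grasp_force: 0.0
```

```bash
python3 -c "
from h import *
to(.7025,-.0155,.30,88.3)"
```

```text
t1.5 pos [0.2699 0.4375 0.4042] [-180.     0.    88.3] open 0.0345 F [-0.4  0.8  0.2]
shift [-11.    11.14   2.61] turn [-0.    0.01  0.  ]
```

Emit:
carry_out(
  targets="-0.7 0.7 0.1 0 0 0 -0.2; -0.7 0.7 0.1 0 0 0 -0.2; -0.7 0.7 0.1 0 0 0 -0.2; -0.7 0.7 0.1 0 0 0 -0.2; -0.7 0.7 0.1 0 0 0 -0.2; -0.7 0.7 0.1 0 0 0 -0.2; -0.7 0.7 0.1 0 0 0 -0.2; -0.7 0.7 0.1 0 0 0 -0.2",
)

```text
time: 2.15
ee_pos: [0.4874, 0.2056, 0.3724]
tcp_rot: [-180.0, -0.0, 88.2]
wrist_force: [-0.4, 0.2, -0.2]
opening: 0.0342
grasp_force: 0.0
```

Emit:
carry_out(
  targets="-0.7 0.7 0.2 0 0 0 -0.2; -0.7 0.7 0.2 0 0 0 -0.2; -0.7 0.7 0.2 0 0 0 -0.2; -0.7 0.7 0.2 0 0 0 -0.2; -0.7 0.7 0.2 0 0 0 -0.2; -0.7 0.7 0.3 0 0 0 -0.2; -0.7 0.7 0.3 0 0 0 -0.2; -0.5 0.6 0.2 0 0 0 -0.2",
)

```text
time: 2.82
ee_pos: [0.7008, -0.018, 0.2987]
tcp_rot: [-179.9, 0.0, 88.1]
wrist_force: [0.1, 1.2, 0.1]
opening: 0.0342
grasp_force: 0.0
```

```bash
python3 - <<'E'
from h import *
to(.7025,-.0155,.20,88.3)
E
```

```text
t2.8 pos [ 0.7008 -0.018   0.2987] [-179.9    0.    88.1] open 0.0342 F [0.1 1.2 0.1]
shift [0.07 0.04 2.47] turn [-0.02  0.   -0.03]
```

Emit:
carry_out(
  targets="0.07 0.04 0.4 0 0 0 -0.2; 0 0 0.4 0 0 0 -0.2; 0 0 0.4 0 0 0 -0.2; 0 0 0.4 0 0 0 -0.2; 0 0 0.4 0 0 0 -0.2; 0 0 0.4 0 0 0 -0.2; 0 0 0 0 0 0 -0.2; 0 0 0 0 0 0 -0.2",
)

```text
time: 3.48
ee_pos: [0.701, -0.0126, 0.2037]
tcp_rot: [-179.9, 0.0, 88.2]
wrist_force: [0.8, 0.2, 0.6]
opening: 0.0342
grasp_force: 0.0
```

```bash
python3 - <<'E'
from h import *
to(.7025,-.0155,.175,88.3)
u=proj(np.array([.7025,-.0155,.004]),"side").astype(int);print(u)
im=camera("side")[:,:,::-1];x,y=u
cv2.imwrite("pics/s1.png",cv2.resize(im[y-75:y+45,x-80:x+80],None,fx=5,fy=5,interpolation=cv2.INTER_CUBIC))
E
```

```text
t3.5 pos [ 0.701  -0.0126  0.2037] [-179.9    0.    88.2] open 0.0342 F [0.8 0.2 0.6]
shift [-0.07  0.04  0.72] turn [-0.02  0.   -0.01]
[346 206]
```

View pics/s1.png

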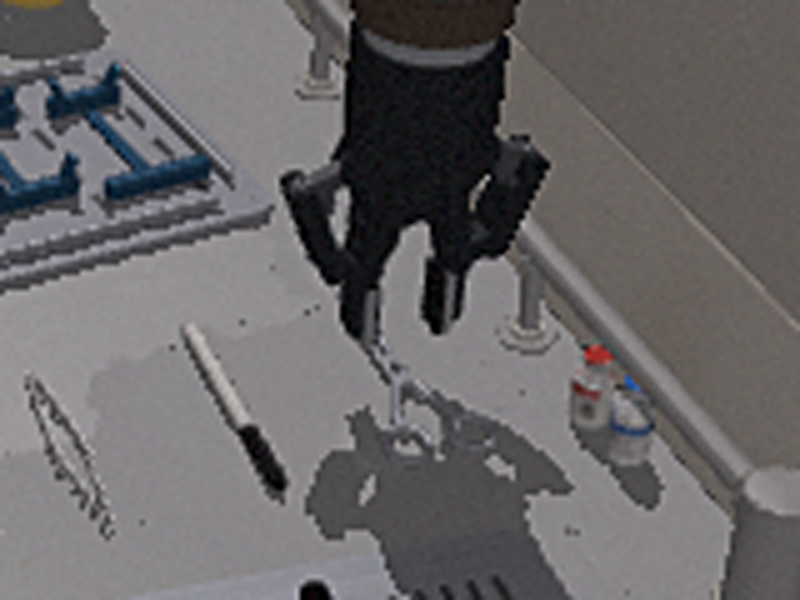

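The crop shows the fingers straddling the scissors joint at (398,375), so I descend and grip.

Emit:
carry_out(
  targets="-0.07 0.04 0.2 0 0 0 -0.2; 0 0 0.2 0 0 0 -0.2; 0 0 0.2 0 0 0 -0.2; 0 0 0.1 0 0 0 -0.2; 0 0 0 0 0 0 -0.6; 0 0 0 0 0 0 -1; 0 0 0 0 0 0 -1; 0 0 0 0 0 0 -1",
)

```text
time: 4.2
ee_pos: [0.703, -0.0154, 0.1771]
tcp_rot: [180.0, -0.0, 88.2]
wrist_force: [-0.5, 0.3, 0.3]
opening: 0.0125
grasp_force: 33.8
```

Emit:
carry_out(
  targets="0 0 0 0 0 0 -1; 0 0 0 0 0 0 -1; 0 0 -0.2 0 0 0 -1; 0 0 -0.4 0 0 0 -1; 0 0 -0.5 0 0 0 -1; 0 0 -0.5 0 0 0 -1; 0 0 -0.4 0 0 0 -1; 0 0 0 0 0 0 -1",
)

```text
time: 4.87
ee_pos: [0.7035, -0.0155, 0.2618]
tcp_rot: [179.6, -0.0, 88.2]
wrist_force: [1.7, 0.4, 0.1]
opening: 0.0128
grasp_force: 34.1
```

```bash
python3 - <<'E'
from h import *
to(.6402,.2433,.25,96.7)
E
```

```text
t4.9 pos [ 0.7035 -0.0155  0.2618] [179.6  -0.   88.2] open 0.0128 F [1.7 0.4 0.1]
shift [ 6.42 -1.78  0.28] turn [ 0.06  0.   -1.48]
```

Emit:
carry_out(
  targets="0.5 -0.2 0 0 0 0 -1; 0.8 -0.2 0 0 0 0 -1; 0.9 -0.3 0 0 0 0 -1; 0.9 -0.3 0 0 0 0 -1; 0.9 -0.3 0 0 0 0 -1; 0.9 -0.2 0 0 0 0 -1; 0.9 -0.2 0 0 0 0 -1; 0.6 -0.1 0 0 0 0 -1",
)

```text
time: 5.53
ee_pos: [0.6376, 0.2457, 0.2564]
tcp_rot: [-180.0, -0.0, 88.3]
wrist_force: [-0.1, -0.1, -1.1]
opening: 0.0126
grasp_force: 34.1
```

Emit:
carry_out(
  targets="0 0 0 0 0 -0.3 -1; 0 0 0 0 0 -0.4 -1; 0 0 0 0 0 -0.4 -1; 0 0 0 0 0 -0.4 -1; 0 0 0 0 0 0 -1; 0 0 0 0 0 0 -1; 0 0 0 0 0 0 -1; 0 0 0 0 0 0 -1",
)

```text
time: 6.2
ee_pos: [0.6389, 0.2426, 0.2566]
tcp_rot: [-180.0, 0.0, 96.8]
wrist_force: [-0.0, 0.6, -0.3]
opening: 0.0128
grasp_force: 34.1
```

```bash
python3 - <<'E'
from h import *
to(.6402,.2433,.196,96.7)
im=camera("top")[:,:,::-1]
im2=camera("side")[:,:,::-1]
u,v=proj(np.array([.64,.243,.03])).astype(int);a,b=proj(np.array([.64,.243,.03]),"side").astype(int)
cv2.imwrite("pics/s2.png",cv2.resize(np.hstack([im[v-50:v+50,u-65:u+65],im2[b-60:b+40,a-65:a+65]]),None,fx=3,fy=3,interpolation=cv2.INTER_CUBIC))
E
```

```text
t6.2 pos [0.6389 0.2426 0.2566] [-180.     0.    96.8] open 0.0128 F [-0.   0.6 -0.3]
shift [0.01 0.04 1.51] turn [-0.    0.    0.01]
```

View pics/s2.png

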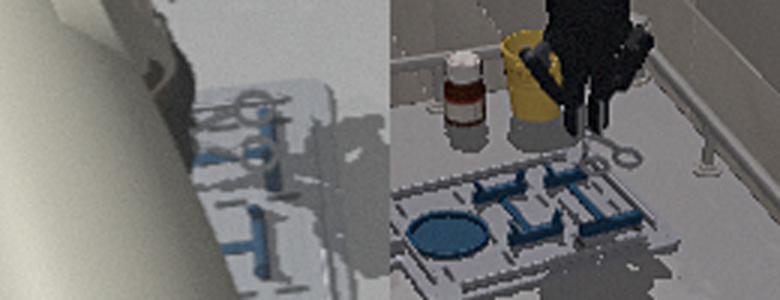

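The scissors hang level over their holder, rings over the flat rest, so I lower and release.

Emit:
carry_out(
  targets="0 0.04 0.3 0 0 0 -1; 0 0 0.4 0 0 0 -1; 0 0 0.4 0 0 0 -1; 0 0 0.25 0 0 0 -1; 0 0 0.15 0 0 0 -1; 0 0 0 0 0 0 -1; 0 0 0 0 0 0 -0.4; 0 0 0 0 0 0 -0.4",
)

```text
time: 6.97
ee_pos: [0.6407, 0.243, 0.1977]
tcp_rot: [179.9, -0.0, 96.8]
wrist_force: [-0.1, -0.4, 0.1]
opening: 0.0254
grasp_force: 0.0
```

Emit:
carry_out(
  targets="0 0 0 0 0 0 -0.4; 0 0 -0.3 0 0 0 -0.4; 0 0 -0.6 0 0 0 -0.4; 0 0 -0.8 0 0 0 -0.4; 0 0 -0.8 0 0 0 -0.4; -0.4 0 0 0 0 0 -0.2; -0.8 0 0 0 0 0.5 -0.2; -0.8 0 0 0 0 0.8 -0.2",
)

```text
time: 7.63
ee_pos: [0.6484, 0.1632, 0.2989]
tcp_rot: [179.8, -0.0, 89.4]
wrist_force: [-0.0, -0.4, -0.5]
opening: 0.0344
grasp_force: 0.0
```

```bash
python3 - <<'E'
from h import *
to(.5193,-.02,.21,89.3)
E
```

```text
t7.6 pos [0.6484 0.1632 0.2989] [179.8  -0.   89.4] open 0.0344 F [-0.  -0.4 -0.5]
shift [-4.62 -3.19  2.21] turn [ 0.03 -0.01  0.02]
```

Next the forceps; I take a top picture on the way to check the scissors.

Emit:
carry_out(
  targets="-0.7 -0.5 0 0 0 0 -0.2; -0.7 -0.5 0 0 0 0 -0.2; -0.7 -0.5 0 0 0 0 -0.2; -0.7 -0.5 0.2 0 0 0 -0.2; -0.7 -0.5 0.4 0 0 0 -0.2; -0.6 -0.4 0.5 0 0 0 -0.2; -0.4 -0.2 0.6 0 0 0 -0.2; 0 0 0.4 0 0 0 -0.2",
)

```text
time: 8.3
ee_pos: [0.5206, -0.0179, 0.2125]
tcp_rot: [180.0, 0.0, 89.2]
wrist_force: [-0.4, -1.0, -0.6]
opening: 0.0338
grasp_force: 0.0
```

```bash
python3 - <<'E'
from h import *
to(.5193,-.02,.176,89.3)
im=camera("top")[:,:,::-1]
im2=camera("side")[:,:,::-1]
u,v=proj(np.array([.64,.243,.02])).astype(int);a,b=proj(np.array([.52,-.02,.03]),"side").astype(int)
cv2.imwrite("pics/s3.png",cv2.resize(np.hstack([im[v-50:v+50,u-65:u+65],im2[b-60:b+40,a-65:a+65]]),None,fx=3,fy=3,interpolation=cv2.INTER_CUBIC))
E
```

```text
t8.3 pos [ 0.5206 -0.0179  0.2125] [180.    0.   89.2] open 0.0338 F [-0.4 -1.  -0.6]
shift [-0.05 -0.03  0.91] turn [ 0.    0.01 -0.01]
```

View pics/s3.png

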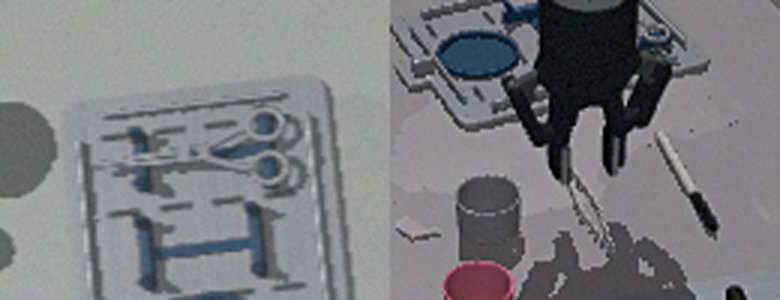

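The scissors lie on the rest and in the notch (joint at crop (195,152)), and the fingers straddle the forceps. I descend and grip.

Emit:
carry_out(
  targets="-0.05 -0.03 0.3 0 0 0 -0.2; 0 0 0.3 0 0 0 -0.2; 0 0 0.2 0 0 0 -0.2; 0 0 0.1 0 0 0 -0.2; 0 0 0 0 0 0 -0.6; 0 0 0 0 0 0 -1; 0 0 0 0 0 0 -1; 0 0 0 0 0 0 -1",
)

```text
time: 9.07
ee_pos: [0.5214, -0.0172, 0.1772]
tcp_rot: [180.0, 0.0, 89.4]
wrist_force: [-0.3, -0.7, -0.6]
opening: 0.0151
grasp_force: 40.3
```

Emit:
carry_out(
  targets="0 0 0 0 0 0 -1; 0 0 0 0 0 0 -1; 0 0 -0.2 0 0 0 -1; 0 0 -0.4 0 0 0 -1; 0 0 -0.5 0 0 0 -1; 0 0 -0.5 0 0 0 -1; 0 0 -0.4 0 0 0 -1; 0 0 0 0 0 0 -1",
)

```text
time: 9.73
ee_pos: [0.5219, -0.0174, 0.2609]
tcp_rot: [179.7, 0.0, 89.4]
wrist_force: [0.5, -0.4, 0.4]
opening: 0.0147
grasp_force: 40.3
```

```bash
python3 - <<'E'
from h import *
to(.5687,.2349,.255,96.7)
E
```

```text
t9.7 pos [ 0.5219 -0.0174  0.2609] [179.7   0.   89.4] open 0.0147 F [ 0.5 -0.4  0.4]
shift [6.32 1.1  0.15] turn [ 0.06  0.01 -1.28]
```

Emit:
carry_out(
  targets="0.5 0.1 0 0 0 0 -1; 0.8 0.1 0 0 0 0 -1; 0.9 0.2 0 0 0 0 -1; 0.9 0.2 0 0 0 0 -1; 0.9 0.2 0 0 0 0 -1; 0.9 0.1 0 0 0 0 -1; 0.9 0.1 0 0 0 0 -1; 0.55 0.1 0 0 0 0 -1",
)

```text
time: 10.4
ee_pos: [0.5677, 0.2393, 0.256]
tcp_rot: [-180.0, -0.0, 89.5]
wrist_force: [0.7, -0.4, -0.4]
opening: 0.0144
grasp_force: 40.3
```

Emit:
carry_out(
  targets="0 0 0 0 0 -0.3 -1; 0 0 0 0 0 -0.3 -1; 0 0 0 0 0 -0.4 -1; 0 0 0 0 0 -0.28 -1; 0 0 0 0 0 0 -1; 0 0 0 0 0 0 -1; 0 0 0 0 0 0 -1; 0 0 0 0 0 0 -1",
)

```text
time: 11.07
ee_pos: [0.5679, 0.2361, 0.2566]
tcp_rot: [-180.0, 0.0, 96.7]
wrist_force: [0.2, 0.1, -0.9]
opening: 0.0149
grasp_force: 40.3
```

```bash
python3 - <<'E'
from h import *
to(.5687,.2375,.196,96.7)
im=camera("top")[:,:,::-1]
im2=camera("side")[:,:,::-1]
u,v=proj(np.array([.57,.235,.03])).astype(int);a,b=proj(np.array([.57,.235,.03]),"side").astype(int)
cv2.imwrite("pics/s4.png",cv2.resize(np.hstack([im[v-50:v+50,u-65:u+65],im2[b-60:b+40,a-65:a+65]]),None,fx=3,fy=3,interpolation=cv2.INTER_CUBIC))
E
```

```text
t11.1 pos [0.5679 0.2361 0.2566] [-180.     0.    96.7] open 0.0149 F [ 0.2  0.1 -0.9]
shift [0.03 0.02 1.51] turn [-0.    0.   -0.01]
```

View pics/s4.png

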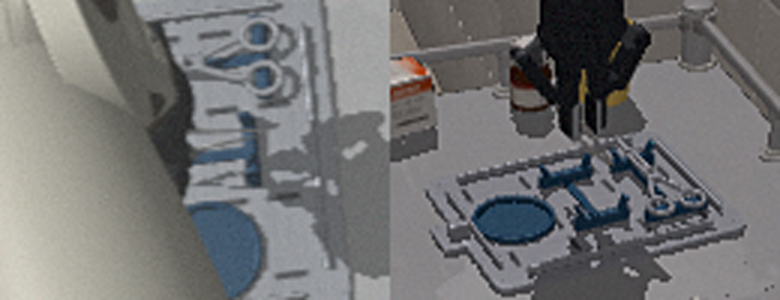

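The forceps are held (opening 15 mm) and come in over the middle holder. I lower and release.

Emit:
carry_out(
  targets="0.03 0.02 0.3 0 0 0 -1; 0 0 0.4 0 0 0 -1; 0 0 0.4 0 0 0 -1; 0 0 0.25 0 0 0 -1; 0 0 0.15 0 0 0 -1; 0 0 0 0 0 0 -1; 0 0 0 0 0 0 -0.4; 0 0 0 0 0 0 -0.4",
)

```text
time: 11.83
ee_pos: [0.5688, 0.2375, 0.1971]
tcp_rot: [180.0, -0.0, 96.7]
wrist_force: [0.3, 0.4, -0.9]
opening: 0.0257
grasp_force: 0.0
```

Emit:
carry_out(
  targets="0 0 0 0 0 0 -0.35; 0 0 -0.3 0 0 0 -0.35; 0 0 -0.6 0 0 0 -0.35; 0 0 -0.8 0 0 0 -0.35; 0 0 -0.8 0 0 0 -0.35; -0.4 0 0 0 0 0 0.8; -0.8 0 0 0 0 0 0.8; -0.8 0 0 0 0 0 0.8",
)

```text
time: 12.5
ee_pos: [0.5779, 0.1579, 0.2987]
tcp_rot: [179.9, -0.0, 96.8]
wrist_force: [0.3, -0.2, -0.8]
opening: 0.0634
grasp_force: 0.0
```

```bash
python3 - <<'E'
from h import *
to(.4367,-.0167,.23,96.7)
E
```

```text
t12.5 pos [0.5779 0.1579 0.2987] [179.9  -0.   96.8] open 0.0634 F [ 0.3 -0.2 -0.8]
shift [-3.92 -4.03  1.71] turn [ 0.03 -0.    0.02]
```

Emit:
carry_out(
  targets="-0.55 -0.55 0 0 0 0 0.9; -0.55 -0.55 0 0 0 0 0.9; -0.55 -0.55 0 0 0 0 0.9; -0.55 -0.55 0.2 0 0 0 0.9; -0.55 -0.55 0.3 0 0 0 0.9; -0.55 -0.6 0.3 0 0 0 0.9; -0.42 -0.45 0.3 0 0 0 0.9; -0.2 -0.23 0.2 0 0 0 0.9",
)

```text
time: 13.17
ee_pos: [0.4344, -0.0181, 0.245]
tcp_rot: [180.0, 0.0, 96.6]
wrist_force: [0.8, -0.1, -0.1]
opening: 0.0812
grasp_force: 0.0
```

```bash
python3 - <<'E'
from h import *
to(.4367,-.0167,.183,96.7)
im=camera("top")[:,:,::-1]
im2=camera("side")[:,:,::-1]
u,v=proj(np.array([.57,.235,.02])).astype(int);a,b=proj(np.array([.437,-.017,.05]),"side").astype(int)
cv2.imwrite("pics/s5.png",cv2.resize(np.hstack([im[v-60:v+60,u-65:u+65],im2[b-70:b+50,a-65:a+65]]),None,fx=3,fy=3,interpolation=cv2.INTER_CUBIC))
print(u,v)
E
```

```text
t13.2 pos [ 0.4344 -0.0181  0.245 ] [180.    0.   96.6] open 0.0812 F [ 0.8 -0.1 -0.1]
shift [0.03 0.06 1.55] turn [ 0.    0.   -0.01]
164 193
```

View pics/s5.png

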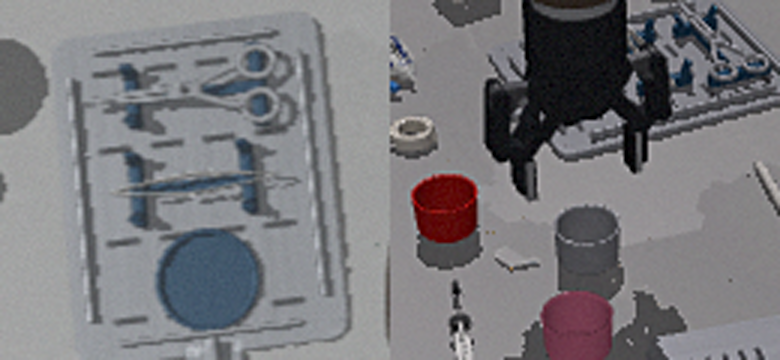

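The forceps lie across both notches (ends at crop (113,191) and (300,181)), and the open fingers stand above the grey steel pot at (587,235). I descend.

Emit:
carry_out(
  targets="0.03 0.06 0.4 0 0 0 0.9; 0 0 0.4 0 0 0 0.9; 0 0 0.4 0 0 0 0.9; 0 0 0.3 0 0 0 0.9; 0 0 0.05 0 0 0 0.9; 0 0 0 0 0 0 0; 0 0 0 0 0 0 -0.3; 0 0 0 0 0 0 -0.3",
  newtons=30,
)

```text
time: 13.93
ee_pos: [0.439, -0.0149, 0.1843]
tcp_rot: [179.9, 0.0, 96.7]
wrist_force: [-1.6, 0.4, 3.3]
opening: 0.0522
grasp_force: 30.8
```

Emit:
carry_out(
  targets="0 0 0 0 0 0 -0.5; 0 0 0 0 0 0 -0.5; 0 0 -0.2 0 0 0 -0.5; 0 0 -0.4 0 0 0 -0.5; 0 0 -0.5 0 0 0 -0.5; 0 0 -0.5 0 0 0 -0.5; 0 0 -0.4 0 0 0 -0.5; 0 0 0 0 0 0 -0.5",
)

```text
time: 14.6
ee_pos: [0.4392, -0.0151, 0.2668]
tcp_rot: [179.7, 0.1, 96.7]
wrist_force: [0.5, -0.1, -0.0]
opening: 0.0518
grasp_force: 31.5
```

```bash
python3 - <<'E'
from h import *
to(.4970,.2263,.265,96.7)
A=lambda x,y,z:world((164-65+x/3-.33,193-60+y/3-.33),z)
print("forceps mid",(A(113,191,.0225)+A(300,181,.0225))/2,"target .5687 .2349")
print("scissors joint",A(187,88,.022),"tip",A(85,99,.022),"target .6402 .2433")
E
```

```text
t14.6 pos [ 0.4392 -0.0151  0.2668] [1.797e+02 1.000e-01 9.670e+01] open 0.0518 F [ 0.5 -0.1 -0. ]
shift [5.83 2.14 0.05] turn [ 0.06  0.01 -0.  ]
forceps mid [0.5661408  0.22801643 0.0225    ] target .5687 .2349
scissors joint [0.64170266 0.24467744 0.022     ] tip [0.6334421  0.32179306 0.022     ] target .6402 .2433
```

Emit:
carry_out(
  targets="0.5 0.2 0 0 0 0 -0.5; 0.8 0.3 0 0 0 0 -0.5; 0.9 0.3 0 0 0 0 -0.5; 0.9 0.3 0 0 0 0 -0.5; 0.9 0.3 0 0 0 0 -0.5; 0.9 0.3 0 0 0 0 -0.5; 0.6 0.3 0 0 0 0 -0.5; 0.33 0.14 0 0 0 0 -0.5",
)

```text
time: 15.27
ee_pos: [0.4965, 0.2293, 0.2621]
tcp_rot: [-180.0, -0.0, 96.8]
wrist_force: [0.2, 0.1, -0.2]
opening: 0.052
grasp_force: 31.6
```

Emit:
carry_out(
  targets="0 0 0 0 0 0 -0.5; 0 0 0.2 0 0 0 -0.5; 0 0 0.3 0 0 0 -0.5; 0 0 0.3 0 0 0 -0.5; 0 0 0.2 0 0 0 -0.5; 0 0 0 0 0 0 -0.5; 0 0 0 0 0 0 -0.5; 0 0 0 0 0 0 -0.5",
)

```text
time: 15.93
ee_pos: [0.4963, 0.2262, 0.223]
tcp_rot: [180.0, -0.0, 96.7]
wrist_force: [-0.6, -0.1, -0.7]
opening: 0.0518
grasp_force: 31.6
```

```bash
python3 - <<'E'
from h import *
to(.4970,.2263,.192,96.7)
E
```

```text
t15.9 pos [0.4963 0.2262 0.223 ] [180.   -0.   96.7] open 0.0518 F [-0.6 -0.1 -0.7]
shift [0.   0.02 0.77] turn [ 0.   -0.   -0.01]
```

Emit:
carry_out(
  targets="0 0.02 0.2 0 0 0 -0.5; 0 0 0.2 0 0 0 -0.5; 0 0 0.2 0 0 0 -0.5; 0 0 0.15 0 0 0 -0.5; 0 0 0.02 0 0 0 -0.5; 0 0 0 0 0 0 -0.5; 0 0 0 0 0 0 0.5; 0 0 0 0 0 0 0.5",
)

```text
time: 16.6
ee_pos: [0.497, 0.2267, 0.1918]
tcp_rot: [180.0, 0.0, 96.7]
wrist_force: [-0.5, -0.5, 0.1]
opening: 0.0641
grasp_force: 0.0
```

Emit:
carry_out(
  targets="0 0 0 0 0 0 0.5; 0 0 -0.3 0 0 0 0.5; 0 0 -0.6 0 0 0 0.5; 0 0 -0.8 0 0 0 0.5; 0 0 -0.9 0 0 0 0; -0.5 0 -0.5 0 0 0 -0.2; -0.8 0 0 0 0 0 -0.2; -0.8 0 0 0 0 0 -0.2",
)

```text
time: 17.27
ee_pos: [0.5069, 0.1429, 0.3189]
tcp_rot: [179.8, -0.0, 96.8]
wrist_force: [0.5, 1.0, -0.2]
opening: 0.0336
grasp_force: 0.0
```

Emit:
carry_out(
  targets="-1 0.1 0 0 0 0 -0.2; -1 0.1 0 0 0 0 -0.2; -1 0.1 0 0 0 0 -0.2; -1 0.1 0 0 0 0 -0.2; -1 0 0 0 0 0 -0.2; -1 0 0 0 0 0 -0.2; -1 0 0 0 0 0 -0.2; -0.5 0 0 0 0 0 -0.2",
)

```text
time: 17.93
ee_pos: [0.5575, -0.1566, 0.3169]
tcp_rot: [179.9, 0.1, 96.6]
wrist_force: [-0.1, 0.9, -0.7]
opening: 0.0341
grasp_force: 0.0
```

```bash
python3 - <<'E'
from h import *
to(.547,-.282,.33,90)
im=camera("top")[:,:,::-1];np.save("top1.npy",im)
u,v=proj(np.array([.57,.235,.02])).astype(int);print(u,v)
cv2.imwrite("pics/s6.png",cv2.resize(im[v-70:v+70,u-65:u+65],None,fx=4.25,fy=4.25,interpolation=cv2.INTER_CUBIC))
E
```

```text
t17.9 pos [ 0.5575 -0.1566  0.3169] [1.799e+02 1.000e-01 9.660e+01] open 0.0341 F [-0.1  0.9 -0.7]
shift [-3.08 -0.62 -0.32] turn [0.01 0.01 1.15]
164 193
```

View pics/s6.png

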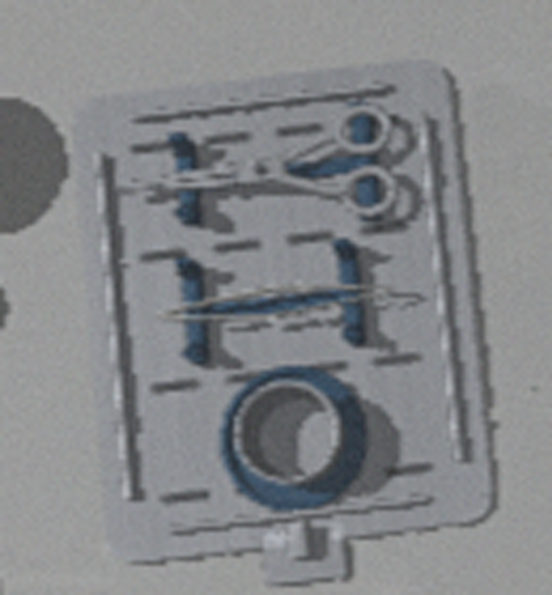

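The pot stands in its ring, the forceps lie across both notches (true ends about (163,317) and (395,300), beyond that is shadow), and the scissors are seated. Next I measure the cover.

```bash
python3 - <<'E'
import cv2,numpy as np
im=np.load("top0.npy")[138:270,340:450]
cv2.imwrite("pics/cov.png",cv2.resize(im,None,fx=4.5,fy=4.5,interpolation=cv2.INTER_CUBIC))
E
```

```text
(no output)
```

View pics/cov.png

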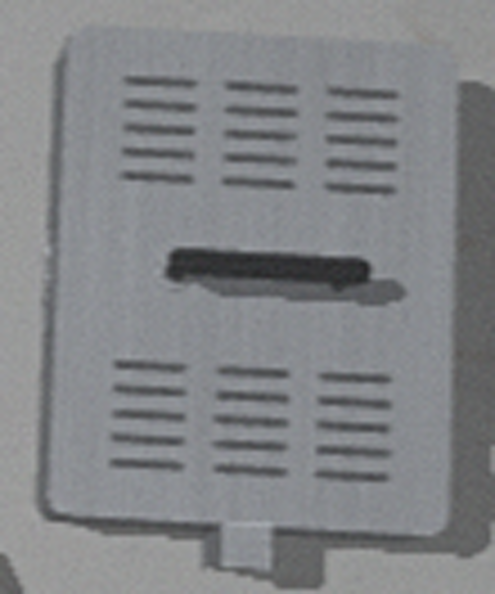

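The cover's roof is clear: its edges run top (100,28)–(420,46), bottom (70,513)–(420,536), left (68,60)–(50,480), right (456,80)–(447,510). The handle is at (268,265) and the projection at the bottom (245,545), towards the robot.

```bash
python3 - <<'E'
from h import *
A=lambda x,y,z:world((340+x/4.5-.39,138+y/4.5-.39),z)
E=dict(t=[(100,28),(420,46)],b=[(70,513),(420,536)],l=[(69,60),(50,480)],r=[(457,80),(447,510)])
def f(p):
    c,s=np.cos(p[2]),np.sin(p[2]);r=[]
    for k,v in E.items():
        for q in v:
            d=A(*q,.052)[:2]-p[:2];l=np.array([c*d[0]+s*d[1],-s*d[0]+c*d[1]])
            r.append({"t":l[0]-.122,"b":l[0]+.122,"l":l[1]-.097,"r":l[1]+.097}[k])
    return r
s=least_squares(f,[.5,-.3,0]);print("cover",s.x,np.degrees(s.x[2]),(s.fun*1e3).round(1))
p,q=A(165,261,.09),A(370,271,.09);print("handle",(p+q)/2,np.linalg.norm(p-q),np.degrees(np.arctan2(*(p-q)[[1,0]]))-90)
print("projection",A(247,545,.04))
yaw=90+np.degrees(s.x[2]);to(s.x[0],s.x[1],.33,yaw);print(yaw)
E
```

```text
cover [ 0.5488035  -0.28298035 -0.06433034] -3.685856903341703 [-1.2 -0.6  1.4  0.5 -0.8 -0.8  0.9  0.6]
handle [ 0.54834298 -0.28061318  0.09      ] 0.09731975562061758 -3.0348900309826092
projection [ 0.4187486  -0.27727579  0.04      ]
t18.0 pos [ 0.5577 -0.1582  0.3166] [1.80e+02 1.00e-01 9.65e+01] open 0.0343 F [-1.4 -1.7 -1. ]
shift [-3.08 -0.57 -0.33] turn [0.01 0.02 1.77]
86.3141430966583
```

Emit:
carry_out(
  targets="-0.4 -0.1 0 0 0 0.2 -0.1; -0.5 0 0 0 0 0.3 -0.1; -0.5 0 0 0 0 0.3 -0.1; -0.5 0 0 0 0 0.3 -0.1; -0.5 0 0 0 0 0.3 -0.1; -0.4 0 0 0 0 0.34 -0.1; -0.2 -0.1 0.2 0 0 0 -0.1; 0 0 0.2 0 0 0 -0.1",
  newtons=100,
)

```text
time: 18.65
ee_pos: [0.5544, -0.2741, 0.2999]
tcp_rot: [180.0, 0.0, 86.7]
wrist_force: [0.8, 1.5, 0.1]
opening: 0.0383
grasp_force: 0.0
```

```bash
python3 - <<'E'
from h import *
to(.5486,-.282,.239,86.5)
E
```

```text
t18.6 pos [ 0.5544 -0.2741  0.2999] [180.    0.   86.7] open 0.0383 F [0.8 1.5 0.1]
shift [-0.2  -0.13  1.52] turn [0.01 0.   0.03]
```

Emit:
carry_out(
  targets="-0.2 -0.13 0 0 0 0 -0.1; 0 0 0.3 0 0 0 -0.1; 0 0 0.4 0 0 0 -0.1; 0 0 0.4 0 0 0 -0.1; 0 0 0.3 0 0 0 -0.1; 0 0 0.1 0 0 0 -0.1; 0 0 0 0 0 0 -0.1; 0 0 0 0 0 0 -0.1",
)

```text
time: 19.32
ee_pos: [0.5494, -0.2803, 0.2402]
tcp_rot: [180.0, 0.0, 86.8]
wrist_force: [-0.1, 0.1, -0.5]
opening: 0.0381
grasp_force: 0.0
```

```bash
python3 - <<'E'
from h import *
to(.5486,-.282,.239,86.5)
a,b=proj(np.array([.55,-.28,.08]),"side").astype(int)
im2=camera("side")[:,:,::-1]
cv2.imwrite("pics/s7.png",cv2.resize(im2[b-60:b+60,a-70:a+70],None,fx=5,fy=5,interpolation=cv2.INTER_CUBIC))
E
```

```text
t19.3 pos [ 0.5494 -0.2803  0.2402] [180.    0.   86.8] open 0.0381 F [-0.1  0.1 -0.5]
shift [-0.04 -0.02  0.03] turn [0.   0.   0.05]
```

View pics/s7.png

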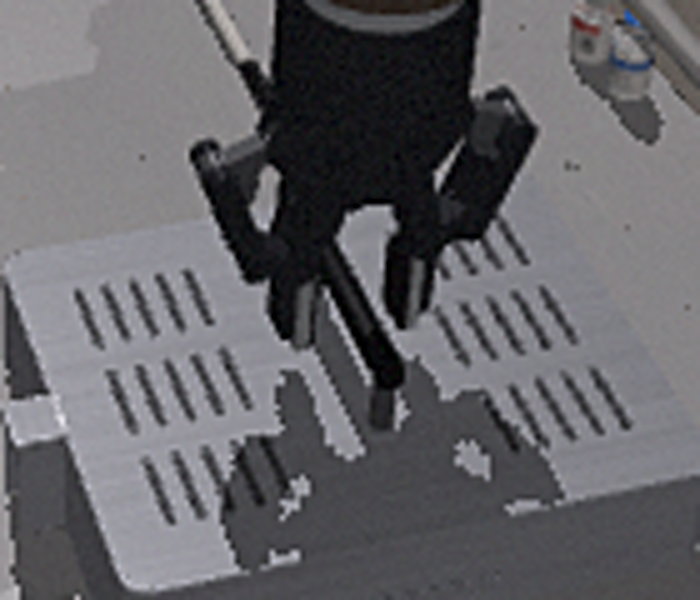

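The fingers straddle the handle bar (its end is at (385,380)), so I grip and lift.

Emit:
carry_out(
  targets="0 0 0 0 0 0 -0.6; 0 0 0 0 0 0 -1; 0 0 0 0 0 0 -1; 0 0 0 0 0 0 -1; 0 0 0 0 0 0 -1; 0 0 0 0 0 0 -1; 0 0 0 0 0 0 -1; 0 0 -0.1 0 0 0 -1",
)

```text
time: 20.03
ee_pos: [0.5492, -0.2805, 0.2435]
tcp_rot: [-180.0, -0.0, 86.7]
wrist_force: [-1.0, 1.1, -3.8]
opening: 0.0097
grasp_force: 97.8
```

Emit:
carry_out(
  targets="0 0 -0.2 0 0 0 -1; 0 0 -0.3 0 0 0 -1; 0 0 -0.4 0 0 0 -1; 0 0 -0.4 0 0 0 -1; 0 0 -0.4 0 0 0 -1; 0 0 -0.3 0 0 0 -1; 0 0 -0.2 0 0 0 -1; 0 0 0 0 0 0 -1",
)

```text
time: 20.7
ee_pos: [0.5495, -0.2807, 0.3342]
tcp_rot: [179.8, 0.1, 86.7]
wrist_force: [0.2, 0.2, -3.1]
opening: 0.0098
grasp_force: 97.8
```

```bash
python3 - <<'E'
from h import *
to(.5687,.2349,.33,96.7)
print(monitor.get_obs()["grasp_force"])
E
```

```text
t20.7 pos [ 0.5495 -0.2807  0.3342] [1.798e+02 1.000e-01 8.670e+01] open 0.0098 F [ 0.2  0.2 -3.1]
shift [12.9  -0.26  0.09] turn [ 0.03  0.01 -1.74]
97.82404661178589
```

Emit:
carry_out(
  targets="0.2 0 0 0 0 0 -1; 0.4 0 0 0 0 0 -1; 0.6 0 0 0 0 0 -1; 0.7 0 0 0 0 0 -1; 0.7 0 0 0 0 0 -1; 0.7 0 0 0 0 0 -1; 0.7 0 0 0 0 0 -1; 0.7 0 0 0 0 0 -1",
)

```text
time: 21.37
ee_pos: [0.5594, -0.0902, 0.3308]
tcp_rot: [-179.9, -0.0, 86.8]
wrist_force: [1.1, -0.1, -3.3]
opening: 0.0096
grasp_force: 97.8
```

Emit:
carry_out(
  targets="0.7 0 0 0 0 0 -1; 0.7 0 0 0 0 0 -1; 0.7 0 0 0 0 0 -1; 0.7 0 0 0 0 0 -1; 0.7 0 0 0 0 0 -1; 0.7 0 0 0 0 0 -1; 0.7 -0.1 0 0 0 0 -1; 0.7 -0.1 0 0 0 0 -1",
)

```text
time: 22.03
ee_pos: [0.5636, 0.1337, 0.3307]
tcp_rot: [-179.9, 0.0, 86.8]
wrist_force: [0.3, 0.9, -1.2]
opening: 0.0102
grasp_force: 97.8
```

Emit:
carry_out(
  targets="0.7 0 0 0 0 0 -1; 0.6 0 0 0 0 -0.2 -1; 0.5 0 0 0 0 -0.3 -1; 0.3 0 0 0 0 -0.3 -1; 0.2 0 0 0 0 -0.3 -1; 0.1 0 0 0 0 -0.3 -1; 0 0 0 0 0 -0.3 -1; 0 0 0 0 0 0 -1",
)

```text
time: 22.7
ee_pos: [0.568, 0.2268, 0.3317]
tcp_rot: [-180.0, 0.0, 96.6]
wrist_force: [0.4, 0.0, -3.4]
opening: 0.0098
grasp_force: 97.9
```

```bash
python3 - <<'E'
from h import *
to(.5687,.2363,.30,96.7)
E
```

```text
t22.7 pos [0.568  0.2268 0.3317] [-180.     0.    96.6] open 0.0098 F [ 0.4  0.  -3.4]
shift [0.23 0.05 0.79] turn [-0.    0.   -0.02]
```

Emit:
carry_out(
  targets="0.1 0.05 0.1 0 0 -0.02 -1; 0.13 0 0.2 0 0 0 -1; 0 0 0.2 0 0 0 -1; 0 0 0.2 0 0 0 -1; 0 0 0.1 0 0 0 -1; 0 0 0 0 0 0 -1; 0 0 0 0 0 0 -1; 0 0 0 0 0 0 -1",
)

```text
time: 23.37
ee_pos: [0.5692, 0.2364, 0.3002]
tcp_rot: [180.0, -0.0, 96.6]
wrist_force: [1.0, -0.0, -3.0]
opening: 0.0102
grasp_force: 97.8
```

```bash
python3 - <<'E'
from h import *
to(.5687,.2363,.246,96.7)
a,b=proj(np.array([.57,.235,.08]),"side").astype(int);u,v=proj(np.array([.57,.235,.08])).astype(int)
im=camera("top")[:,:,::-1];im2=camera("side")[:,:,::-1];print(u,v,a,b)
cv2.imwrite("pics/s8.png",cv2.resize(np.hstack([im[v-70:v+80,u-65:u+65],im2[b-75:b+75,a-70:a+60]]),None,fx=3.07,fy=3.07,interpolation=cv2.INTER_CUBIC))
E
```

```text
t23.4 pos [0.5692 0.2364 0.3002] [180.   -0.   96.6] open 0.0102 F [ 1. -0. -3.]
shift [-0.   -0.01  1.36] turn [ 0.   -0.   -0.02]
158 188 267 142
```

View pics/s8.png

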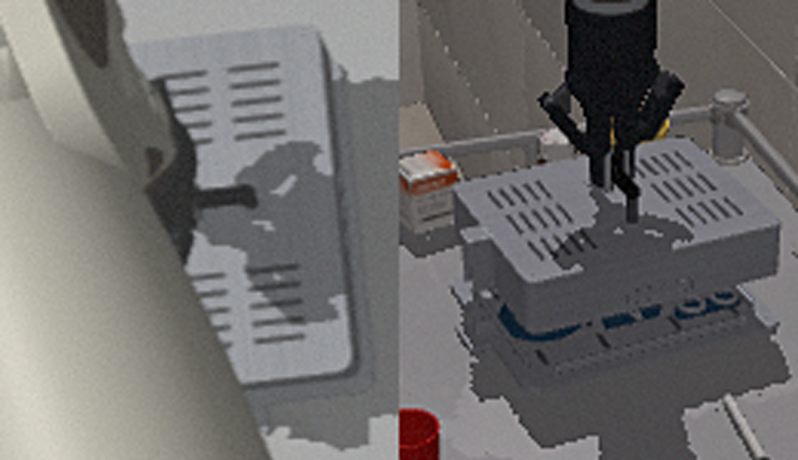

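The cover hangs level over the base. Roof edges are visible at top (200,41)–(310,27), right (325,60)–(355,340) and bottom (250,385)–(340,374). I compute its pose against the base.

```bash
python3 - <<'E'
from h import *
k=3.07;z=.300-.2402+.052
A=lambda x,y:world((158-65+x/k-.34,188-70+y/k-.34),z)
E=dict(t=[(200,41),(300,28)],b=[(250,385),(340,374)],r=[(325,60),(340,200),(355,340)])
def f(p):
    c,s=np.cos(p[2]),np.sin(p[2]);r=[]
    for q0,v in E.items():
        for q in v:
            d=A(*q)[:2]-p[:2];l=np.array([c*d[0]+s*d[1],-s*d[0]+c*d[1]])
            r.append({"t":l[0]-.122,"b":l[0]+.122,"r":l[1]+.097}[q0])
    return r
s=least_squares(f,[.5,.3,0]);print("cover",s.x,np.degrees(s.x[2]),(s.fun*1e3).round(1),"base .5687 .2349 6.74")
E
```

```text
cover [0.56652488 0.23082514 0.12084179] 6.923724841258993 [-1.2 -0.6  1.   0.8 -0.2  0.   0.2] base .5687 .2349 6.74
```

The direct measure gives an offset of about (-2,-4) mm from the base, the pick bookkeeping about 0. I take half of it and descend gently, watching the force.

Emit:
carry_out(
  targets="0.05 0.03 0.1 0 0 0 -1; 0 0 0.2 0 0 0 -1; 0 0 0.2 0 0 0 -1; 0 0 0.2 0 0 0 -1; 0 0 0.1 0 0 0 -1; 0 0 0.05 0 0 0 -1; 0 0 0 0 0 0 -1; 0 0 0 0 0 0 -1",
)

```text
time: 24.13
ee_pos: [0.5701, 0.2386, 0.266]
tcp_rot: [180.0, 0.0, 96.6]
wrist_force: [-0.2, 0.7, -3.4]
opening: 0.01
grasp_force: 97.8
```

```bash
python3 - <<'E'
from h import *
to(.5687,.2363,.246,96.7)
a,b=proj(np.array([.52,.2,.05]),"side").astype(int);u,v=proj(np.array([.57,.235,.08])).astype(int)
im=camera("top")[:,:,::-1];im2=camera("side")[:,:,::-1];print(u,v,a,b)
im=cv2.resize(im[v-70:v+80,u-5:u+75],None,fx=4,fy=4,interpolation=cv2.INTER_CUBIC)
im2=cv2.resize(im2[b-45:b+55,a-50:a+30],None,fx=6,fy=6,interpolation=cv2.INTER_CUBIC)
cv2.imwrite("pics/s9.png",np.clip(np.hstack([im,im2])*1.5,0,255))
E
```

```text
t24.1 pos [0.5701 0.2386 0.266 ] [180.    0.   96.6] open 0.0100 F [-0.2  0.7 -3.4]
shift [-0.05 -0.04  0.5 ] turn [ 0.    0.   -0.02]
158 188 253 160[ WARN:0@1.335] global loadsave.cpp:1063 imwrite_ Unsupported depth image for selected encoder is fallbacked to CV_8U.
```

View pics/s9.png

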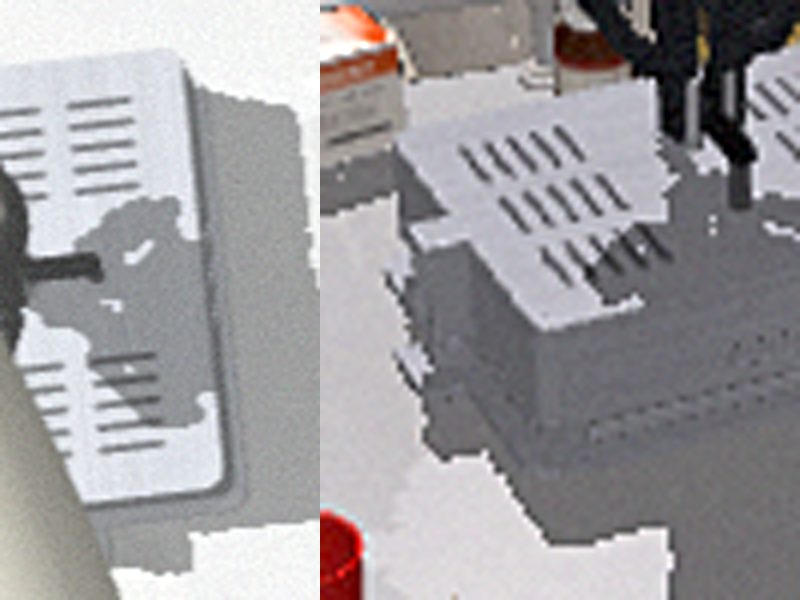

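The cover stands about 20 mm above its seat. In the left half, the roof's right edge is near (220,400) and the base's near (236,400), and the bottom edges at column 150 are near 497 and 516. I compare that gap with a perfect fit.

```bash
python3 - <<'E'
from h import *
x,y,a=.5687,.2349,.1176
c,s=np.cos(a),np.sin(a)
P=lambda X,Y,Z:((proj(np.array([x+c*X-s*Y,y+s*X+c*Y,Z]))-[153,118]+.375)*4).round(1)
for X in(-.06,.0,.06):print("right: cover",P(X,-.097,.078),"base",P(X,-.103,.006))
for Y in(-.08,-.05):print("bottom: cover",P(-.122,Y,.078),"base",P(-.128,Y,.006))
print("top",P(.122,-.07,.078))
im=np.clip(camera("top")[:,:,::-1].astype(float),0,255)
g=cv2.cvtColor(im.astype(np.uint8),cv2.COLOR_BGR2GRAY)
for r in(210,218,225,232):print(r,g[r,195:220])
for q in(190,196,202):print("col",q,g[232:256,q])
E
```

```text
right: cover [215.7 373.9] base [243.7 390.2]
right: cover [204.2 264.8] base [232.7 287.3]
right: cover [192.9 157.1] base [221.8 185.5]
bottom: cover [196.1 492. ] base [215.9 513.3]
bottom: cover [140.1 498.8] base [163.1 519.8]
top [132.2  52.9]
210 [101  98  97  95  98 100  98  97  99  99  92  82  71  76  94  98  96  96
 110 106 104 103 105 107 108]
218 [100  98  97  98  98 103  99 132 153 155 155 128  87  68  77  96 100  98
  99 108 105 104 109 110 107]
225 [154 150 151 149 149 150 158 156 152 153 152 154 121  79  68  85  97 101
  96  99 106 105 110 108 109]
232 [151 149 151 152 146 150 154 152 151 152 155 155 157 114  73  70  93 104
  99 100 103 103 110 104 107]
col 190 [153 150 149 149 154 152 150 152 154 127  79  71  95 101 100  99  99 105
 106 106 108 105 102 102]
col 196 [149 152 152 152 148 151 152 155 150  91  75  83  94  99  99 101 102 113
 111 107 108 109 105 111]
col 202 [152 155 151 151 148 156 154 157 109  77  84 106  97 100  96 109 103 103
 110 163 171 164 167 166]
```

Emit:
carry_out(
  targets="-0.05 -0.05 0 0 0 0 -1; 0 0 0.1 0 0 0 -1; 0 0 0.1 0 0 0 -1; 0 0 0.1 0 0 0 -1; 0 0 0.05 0 0 0 -1; 0 0 0 0 0 0 -1; 0 0 0 0 0 0 -1; 0 0 0 0 0 0 -1",
)

```text
time: 24.95
ee_pos: [0.5683, 0.2365, 0.2519]
tcp_rot: [-180.0, -0.0, 96.6]
wrist_force: [-0.7, -0.1, -3.5]
opening: 0.0101
grasp_force: 97.8
```

Emit:
carry_out(
  targets="0 0 0.05 0 0 0 -1; 0 0 0.03 0 0 0 -1; 0 0 0.03 0 0 0 -1; 0 0 0.02 0 0 0 -1; 0 0 0.02 0 0 0 -1; 0 0 0 0 0 0 -1; 0 0 0 0 0 0 -1; 0 0 0 0 0 0 -1",
)

```text
time: 25.62
ee_pos: [0.5682, 0.2366, 0.247]
tcp_rot: [179.9, -0.0, 96.6]
wrist_force: [-3.2, 1.2, 5.8]
opening: 0.0098
grasp_force: 99.0
```

Emit:
carry_out(
  targets="0 0 0 0 0 0 -0.6; 0 0 0 0 0 0 -0.3; 0 0 0 0 0 0 -0.1; 0 0 0 0 0 0 -0.1; 0 0 -0.2 0 0 0 -0.1; 0 0 -0.4 0 0 0 -0.1; 0 0 -0.6 0 0 0 -0.1; 0 0 -0.8 0 0 0 -0.1",
)

```text
time: 26.28
ee_pos: [0.5679, 0.2362, 0.3253]
tcp_rot: [-179.8, 0.1, 96.6]
wrist_force: [0.5, 0.5, -0.3]
opening: 0.0385
grasp_force: 0.0
```

Emit:
carry_out(
  targets="-0.8 0 0 0 0 0 -0.1; -0.8 0 0 0 0 0 -0.1; -0.8 0 0 0 0 0 -0.1; -0.8 0 0 0 0 0 -0.1; -0.8 0 0 0 0 0 -0.1; -0.8 0 0 0 0 0 -0.1; -0.4 0 0 0 0 0 -0.1; 0 0 0 0 0 0 -0.1",
)

```text
time: 26.95
ee_pos: [0.5924, 0.0267, 0.3266]
tcp_rot: [180.0, 0.0, 96.4]
wrist_force: [0.8, 0.2, 1.0]
opening: 0.0382
grasp_force: 0.0
```

```bash
python3 - <<'E'
from h import *
a,b=proj(np.array([.52,.22,.05]),"side").astype(int);u,v=proj(np.array([.57,.235,.05])).astype(int)
im=camera("top")[:,:,::-1];im2=camera("side")[:,:,::-1];print(u,v,a,b)
im=cv2.resize(im[v-70:v+80,u-60:u+60],None,fx=3.2,fy=3.2,interpolation=cv2.INTER_CUBIC)
im2=cv2.resize(im2[b-45:b+51,a-40:a+40],None,fx=5,fy=5,interpolation=cv2.INTER_CUBIC)
cv2.imwrite("pics/s10.png",np.clip(np.hstack([im,im2])*1.2,0,255).astype(np.uint8))
x,y,a=.5687,.2349,.1176
c,s=np.cos(a),np.sin(a)
P=lambda X,Y,Z:((proj(np.array([x+c*X-s*Y,y+s*X+c*Y,Z]))-[u-60,v-70]+.34)*3.2).round(0)
Q=lambda X,Y,Z:((proj(np.array([x+c*X-s*Y,y+s*X+c*Y,Z]),"side")-[253+0*u,0]).round(1))
print("seated roof corners",[P(*q,.058) for q in((.122,.097),(.122,-.097),(-.122,-.097),(-.122,.097))],"handle ends",P(0,.04,.09),P(0,-.04,.09))
E
```

```text
161 190 251 157
seated roof corners [array([37., 72.]), array([316.,  39.]), array([352., 387.]), array([ 67., 421.])] handle ends [123. 226.] [242. 212.]
```

View pics/s10.png

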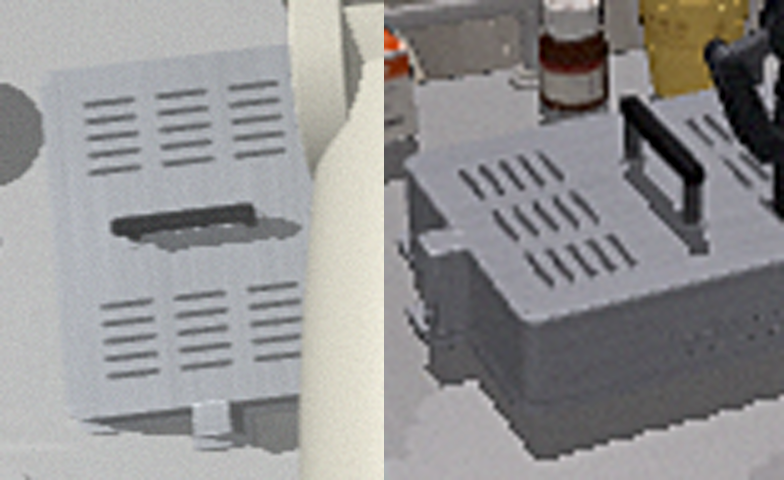

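The cover sits down evenly. Its handle centre is at (183,219), against (182.5,219) predicted for a perfect seat, and the projection is over the key at (212,418). The gripper is clear, so I hand in.

```bash
python3 -c "
from h import *
print(bot.job_done())"
```

```text
the job is handed in; nothing more can be done
None
```

I packed the forceps, scissors and steel pot in their holders, seated the cover over the key, kept clear of the pen, and handed the job in at about 27 s; no verdict came back, but the last pictures show everything in place.

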